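# Load the counterweight and call the mountain railcar

## Robot

A 6-joint arm with a two-finger parallel gripper is mounted at the origin on the work surface. World frame = base frame: x ahead of the robot, y to its left, z up, the work surface at z = 0. Lengths are in mm, angles in rad, forces in N, time in s.
With the tool pointing down it reaches from about 350 to 875 mm from the base axis. Payload 4.2 kg.
Tool frame: the origin (TCP) lies midway between the tips of the shut fingers; the grasp point (between the pads) lies 19 mm behind it (arm.grasp_offset is the distance from the TCP to the grasp point, in mm); z points along the fingers, y is the line along which they close (so a half turn about z gives the same grasp; the last joint's range is limited). The gripper opens to 85 mm and grips with 20 to 120 N. Pads are 22 mm wide; open, the fingers measure 114 mm over their backs; the gripper's body (76 mm by 85 mm) begins 54 mm behind the grasp point. The pads swing forward as they close: fully open they stand 13 mm farther back than shut.
Start: joints at [1.488, 0.385, 0.008, 0, -1.194, -0.259], TCP at [209.457, 588.835, 231.312] pointing down, gripper open.
Joint ranges: [-3.14, 3.14], [-1.21, 2.06], [-1.07, 1.41], [-3.16, 2.05], [-2.99, -0.16], [-3.1, 3.1]. Speed limits (rad/s): [2.79, 2.79, 3.14, 3.14, 3.14, 3.14].

## Interface

Orientations are given as a unit quaternion [x, y, z, w].
In Python, from bench import arm gives the robot as it stands. The module is installed in compiled form; this text tells all that it offers.
- The arm moves only by the tool servo_tool, never from a script. Its argument "increments" is a list of rows, each a list of 7 numbers: the opening, from 0 (shut) to 1 (fully open), then the shift along the tool's x, y, z in m, then the turn, a rotation vector about the tool's x, y, z in degrees. In form: [[grip, x, y, z, ax, ay, az], ...]. A call has 1 to 12 rows; each row is the pose to reach, as a shift and turn from the pose commanded when the call began, along the tool's axes at that moment; what a row does not reach only later rows make up. A row lasts 1/8 s, in which the tool goes at most 62.5 mm and 10.7 degrees, less where a joint would pass 70% of its speed; a pose out of reach is approached as far as the arm can. A call with a gripper value outside its range is refused whole. The fingers move at their own pace and stop on an object; the grip force is fixed at half the most. Time passes only in rows, so rows that repeat a pose let the fingers close. It gives the time, the measured TCP pose, the force, the opening and the grip force at its end, in the units of the state.
- arm.read_state(): the state, without advancing time (a new reading comes with each control period).
- arm.get_image(name): name is "scene" or "top" or "wrist"; returns a dict with "color" (400x640x3 uint8, red, green, blue), "fx", "fy", "cx", "cy" (pixels), "k1" (the pictures are not rectified: a ray, as slopes to the right and down, at radius r is drawn at 1 + k1 r^2 times it, then the intrinsics apply), "rvec" (rotation vector, rad) and "tvec" (3), from world to camera coordinates, as OpenCV has them; the wrist camera has in their place "hand_eye" (4x4, takes a point from camera to tool coordinates, whose origin is the TCP and whose axes are the flange's). Camera axes: x right, y down, z forward; pixel columns grow to the right and rows downward; lengths in mm; the calibration is good to about 2 mm. A picture is of the moment at which its call begins: read the wrist's pose just before it. There is no depth.
- arm.job_done(): hands the job in; it is judged then, once.
Trained networks look in the newest picture that a camera, given by its name, has taken for a name from the list of things; names that differ only in an ending like _2 or _b are one class to them, and where a whole thing is asked for, a point or a joint stands for the part that bears it (a point fixed in the world has none). Each returns a list of dicts, best first, with "p" (0 to 1); they miss things now and then, are a little off and sometimes report something else, mostly with a low value. They report only what shows in the picture. A call takes as long as a camera call. They do not tell look-alikes from the thing itself.
- arm.look_for(camera, thing): "box" ([centre column, centre row, width, height] in pixels, round what is visible of it).
- arm.spot_point(camera, thing): "centre" ([column, row] in pixels: a listed point, or the origin of a listed thing).
The state is a dict: "clock": time; "joints": joint angles; "joint_vel": joint speeds; "joint_efforts": joint torques, N m; "position": TCP position; "ee_rot": TCP orientation; "contact_force": force on the tool from outside, world axes, zero at the start; "wrist_torque": the same for the moment, N m; "gripper_width": finger opening in mm; "grasp_force": force on a finger pad.
Only numpy, scipy, OpenCV 4.12 (cv2) and the standard library are available. Lean on these libraries where they do the work, as an engineer would, in place of code of your own. Each camera call takes 0.05 s, during which the arm holds its last target. There are 200 camera calls.

## Task

Get the toy mountain railway ready: lay wooden discs flat in the slotted counterweight tube, choosing them so that the top of the stack is level with the raised band, and leave the spare discs out on the table clear of the tube. Then push the spring-centred switch lever on the control box fully over to the side where the railcar stands (never to the other side), hold it there for about two seconds and let it spring back upright. Do not knock or shift the railcar, ticket booth, glass lamp shade or parts tub.

Things in the scene. Friction and masses are not known exactly. Their poses are not given: they have to be found in the camera images.
- switch_box: grey plastic control box, fixed, 90 mm along its x, 100 mm along its y, 40 mm high, with a black lever standing up from the middle of its top. Origin at the centre of its underside; z up; the lever swings towards its +y or -y side
- switch (a joint): tilt of the black lever on the control box, rad: 0 upright (a spring of 0.45 N m/rad returns it), positive leaning to the box's +y side, stops at +0.5 and -0.5. Pivot: above the box's origin, 36 mm above the table, axis along the box's x. The lever is a straight paddle 22 mm along x, 12 mm thick along y, its top 58 mm above the pivot (94 mm above the table)
- switch_tip (a point): middle of the top of the switch lever; it moves with the lever
- tube: fixed upright aluminium tube, bore 46 mm, outside 54 mm, rim 72 mm above the table, on a round wooden foot 84 mm across, 8 mm thick. Full-height slots 34 mm wide on its own +y and -y sides, so fingers either side of a disc can pass down. A raised dark steel band round the outside, its middle 38 mm above the inner floor, marks the wanted stack height. Origin: centre of the underside
- tube_floor (a point): centre of the tube's inner floor, 8 mm above the table; same axes as the tube. The band is 38 mm above this point
- thick_a: thick counterweight disc: plain solid dark wooden cylinder, 40 mm diameter, 24 mm high, lying flat on the table at the start, 15 to 50 g. Origin at the centre of its underside, z up. The two thick discs are alike
- thick_b: thick counterweight disc: plain solid dark wooden cylinder, 40 mm diameter, 24 mm high, lying flat on the table at the start, 15 to 50 g. Origin at the centre of its underside, z up. The two thick discs are alike
- thin_a: thin counterweight disc: plain solid dark wooden cylinder, 40 mm diameter, 14 mm high, lying flat on the table at the start, 15 to 50 g. Origin at the centre of its underside, z up. The two thin discs are alike
- thin_b: thin counterweight disc: plain solid dark wooden cylinder, 40 mm diameter, 14 mm high, lying flat on the table at the start, 15 to 50 g. Origin at the centre of its underside, z up. The two thin discs are alike
- thick_a_center (a point): centre of thick_a (half way up the disc)
- thick_b_center (a point): centre of thick_b (half way up the disc)
- thin_a_center (a point): centre of thin_a (half way up the disc)
- thin_b_center (a point): centre of thin_b (half way up the disc)
- railcar: loose teal plastic mountain railcar, 115 mm long (along its y), 44 mm wide, 62 mm high, standing on the rack track, so its top is 74 mm above the table. Origin at the centre of its underside
- track: fixed wooden rack track segment, 170 mm along its y, 56 mm wide, 12 mm high. Origin at the centre of its underside
- lamp_shade: loose glass globe lamp shade, 74 mm across, 82 mm high, on a 48 mm neck. Origin at the centre of its underside
- parts_tub: loose round plastic tub with a twist cap, 72 mm across, 58 mm high. Origin at the centre of its underside
- ticket_booth: loose grey plastic toy ticket booth, 62 mm square over the roof, 94 mm high. Origin at the centre of its underside
Things that resemble listed ones, but are neither listed nor needed, are in the scene too. What is shaped like the thick_b but purple or red is not meant.

How it is judged (in metres and radians):
On the way, in this order (a step that is already met when the one before it is completed fails the run):
1. one thick and one thin disc lie flat in the tube, let go, so that the stack's top is level with the band (((horizontal distance between each of thick_a_center, thin_a_center and tube_floor below 0.007 m and z of thick_a_center in the frame of tube_floor between 0.003 and 0.033 m and angle between the z axis of each of thick_a, thin_a and the z axis of tube, either way round below 0.12 rad and z of thin_a_center in the frame of tube_floor between 0.003 and 0.033 m and horizontal distance between each of thick_b_center, thin_b_center and tube_floor above 0.045 m) or (horizontal distance between each of thick_a_center, thin_b_center and tube_floor below 0.007 m and z of thick_a_center in the frame of tube_floor between 0.003 and 0.033 m and angle between the z axis of each of thick_a, thin_b and the z axis of tube, either way round below 0.12 rad and z of thin_b_center in the frame of tube_floor between 0.003 and 0.033 m and horizontal distance between each of thick_b_center, thin_a_center and tube_floor above 0.045 m) or (horizontal distance between each of thick_b_center, thin_a_center and tube_floor below 0.007 m and z of thick_b_center in the frame of tube_floor between 0.003 and 0.033 m and angle between the z axis of each of thick_b, thin_a and the z axis of tube, either way round below 0.12 rad and z of thin_a_center in the frame of tube_floor between 0.003 and 0.033 m and horizontal distance between each of thick_a_center, thin_b_center and tube_floor above 0.045 m) or (horizontal distance between each of thick_b_center, thin_b_center and tube_floor below 0.007 m and z of thick_b_center in the frame of tube_floor between 0.003 and 0.033 m and angle between the z axis of each of thick_b, thin_b and the z axis of tube, either way round below 0.12 rad and z of thin_b_center in the frame of tube_floor between 0.003 and 0.033 m and horizontal distance between each of thick_a_center, thin_a_center and tube_floor above 0.045 m)) and contact force between the fingers and thick_a below 0.05 N and contact force between the fingers and thick_b below 0.05 N and contact force between the fingers and thin_a below 0.05 N and contact force between the fingers and thin_b below 0.05 N), for 0.2 s.
2. with the tube so loaded, the switch lever is held well over (more than 0.35 rad) towards the railcar's side for 1.2 s without a break (((horizontal distance between each of thick_a_center, thin_a_center and tube_floor below 0.007 m and z of thick_a_center in the frame of tube_floor between 0.003 and 0.033 m and angle between the z axis of each of thick_a, thin_a and the z axis of tube, either way round below 0.12 rad and z of thin_a_center in the frame of tube_floor between 0.003 and 0.033 m and horizontal distance between each of thick_b_center, thin_b_center and tube_floor above 0.045 m) or (horizontal distance between each of thick_a_center, thin_b_center and tube_floor below 0.007 m and z of thick_a_center in the frame of tube_floor between 0.003 and 0.033 m and angle between the z axis of each of thick_a, thin_b and the z axis of tube, either way round below 0.12 rad and z of thin_b_center in the frame of tube_floor between 0.003 and 0.033 m and horizontal distance between each of thick_b_center, thin_a_center and tube_floor above 0.045 m) or (horizontal distance between each of thick_b_center, thin_a_center and tube_floor below 0.007 m and z of thick_b_center in the frame of tube_floor between 0.003 and 0.033 m and angle between the z axis of each of thick_b, thin_a and the z axis of tube, either way round below 0.12 rad and z of thin_a_center in the frame of tube_floor between 0.003 and 0.033 m and horizontal distance between each of thick_a_center, thin_b_center and tube_floor above 0.045 m) or (horizontal distance between each of thick_b_center, thin_b_center and tube_floor below 0.007 m and z of thick_b_center in the frame of tube_floor between 0.003 and 0.033 m and angle between the z axis of each of thick_b, thin_b and the z axis of tube, either way round below 0.12 rad and z of thin_b_center in the frame of tube_floor between 0.003 and 0.033 m and horizontal distance between each of thick_a_center, thin_a_center and tube_floor above 0.045 m)) and ((y of railcar in the frame of switch_box above 0 m and value of joint switch above 0.35 rad) or (y of railcar in the frame of switch_box below 0 m and value of joint switch below -0.35 rad))), for 1.2 s.
At the end, for the whole second after the job is handed in: One thick and one thin disc lie flat in the tube (within 7 mm of its axis, 0.12 rad of level), the stack's top at the band; the other discs are at least 45 mm (centre) from the tube's axis; discs at rest, lever within 0.08 rad of upright, all let go (all of step 1 and value of joint switch between -0.08 and 0.08 rad and contact force between the fingers and switch_box below 0.05 N and linear speed of each of thick_a, thick_b, thin_a, thin_b below 0.02 m/s); the robot touches nothing.
It fails at once if the switch lever is pushed over (more than 0.25 rad) to the side away from the railcar ((y of railcar in the frame of switch_box above 0 m and value of joint switch below -0.25 rad) or (y of railcar in the frame of switch_box below 0 m and value of joint switch above 0.25 rad)).
It fails at once if the railcar is shifted by more than 15 mm or tipped by more than 0.2 rad (distance of railcar from where it was at the start of the episode above 0.015 m or angle between railcar's own z axis and vertical above 0.2 rad).
It fails at once if the glass lamp shade is shifted by more than 15 mm or tipped by more than 0.2 rad (distance of lamp_shade from where it was at the start of the episode above 0.015 m or angle between lamp_shade's own z axis and vertical above 0.2 rad).
It fails at once if the parts tub is shifted by more than 15 mm or tipped by more than 0.2 rad (distance of parts_tub from where it was at the start of the episode above 0.015 m or angle between parts_tub's own z axis and vertical above 0.2 rad).
It fails at once if the ticket booth is shifted by more than 15 mm or tipped by more than 0.2 rad (distance of ticket_booth from where it was at the start of the episode above 0.015 m or angle between ticket_booth's own z axis and vertical above 0.2 rad).
It also fails if it takes over 70 s, if anything falls off the work surface, if the arm or the gripper's body presses on something with over 40 N, if the wrist force passes 120 N, or if a joint passes its speed limit or range.

## Working session

There is one attempt and no reset: what is moved stays moved. The work goes in short steps, Python scripts to look and compute and a tool call to move; the robot and the scene stay as the last step left them, time stands still between calls to the robot, and variables do not carry over. Pictures are saved under pics/ and viewed, at most 10 in all, crops included, and the job is handed in when it is done.

Besides the shell and the picture viewer there is one more tool, called after "Request:" as a command line: name --pt "numbers of a row" for each row, then --argument value for the rest. servo_tool: Moves the arm, as the interface text tells. Its arguments: {"type":"object","properties":{"increments":{"type":"array","items":{"type":"array","items":{"type":"number"}}}},"required":["increments"]}

```bash
mkdir -p pics
cat > h.py <<'E'
import numpy as np, cv2
from bench import arm
from scipy.spatial.transform import Rotation as R
def ray(im,px,st=None):
    K=np.array([[im["fx"],0,im["cx"]],[0,im["fy"],im["cy"]],[0,0,1.]])
    u=cv2.undistortPoints(np.array([[px]],float),K,np.array([im["k1"],0,0,0.]))[0,0]
    d=np.array([u[0],u[1],1.])
    if "hand_eye" in im:
        H=np.array(im["hand_eye"]); Rt=R.from_quat(st["ee_rot"]).as_matrix()
        return Rt@H[:3,3]+np.array(st["position"]), Rt@H[:3,:3]@d
    Rm=cv2.Rodrigues(np.array(im["rvec"],float))[0]; t=np.array(im["tvec"],float).ravel()
    return -Rm.T@t, Rm.T@d
def onz(im,px,z,st=None):
    o,d=ray(im,px,st); return o+d*(z-o[2])/d[2]
def proj(im,P):
    K=np.array([[im["fx"],0,im["cx"]],[0,im["fy"],im["cy"]],[0,0,1.]])
    return cv2.projectPoints(np.array([P],float),np.array(im["rvec"],float),np.array(im["tvec"],float),K,np.array([im["k1"],0,0,0.]))[0][0,0]
def save(im,n): cv2.imwrite("pics/"+n+".png",cv2.cvtColor(im["color"],cv2.COLOR_RGB2BGR))
E
python3 - <<'E'
from h import *
np.set_printoptions(precision=1,suppress=True)
Z={"thick_a":12,"thin_a":7,"tube":8,"switch_tip":94,"switch_box":0,"railcar":12,"lamp_shade":0,"parts_tub":0,"ticket_booth":0,"track":0}
for c in("top","scene"):
    im=arm.get_image(c); save(im,c)
    for n,z in Z.items():
        q={"thick_a":"thick_a_center","thin_a":"thin_a_center","tube":"tube_floor"}.get(n,n)
        for r in arm.spot_point(c,q)[:7]:
            if r["p"]>.15: print(c,n,round(r["p"],2),np.array(r["centre"]),onz(im,r["centre"],z)[:2])
s=arm.read_state();print(s["position"],s["ee_rot"])
E
```

```text
top thick_a 0.47 [383.  212.3] [ 422.1 -214.9]
top thick_a 0.19 [229.5 197.7] [471.4 210.7]
top thin_a 0.46 [270.8 211.2] [431.9  96.5]
top tube 0.8 [225.  149.6] [608.5 224.5]
top switch_tip 0.66 [398.  139.8] [ 607.8 -248.3]
top switch_tip 0.43 [190.3 194.7] [473.3 297.1]
top switch_box 0.71 [391.3 147.6] [ 606.9 -247.7]
top switch_box 0.46 [270.7 209.4] [437.4  97.4]
top railcar 0.68 [311.6 154.4] [588.7 -19.9]
top lamp_shade 0.69 [228.9 199.2] [468.3 214.7]
top parts_tub 0.64 [312.1 200.6] [459.8 -18.8]
top ticket_booth 0.75 [189.5 193.2] [487.5 327. ]
top track 0.59 [311.8 157.6] [581.9 -20.3]
scene thick_a 0.59 [245.9 257.5] [ 425.  -207.4]
scene thick_a 0.54 [203.8 303. ] [ 443.  -343.1]
scene thin_a 0.33 [313.  216.5] [456.9 -17.4]
scene tube 0.89 [423.  186.1] [609.7 230. ]
scene switch_tip 0.63 [300.7 281.6] [ 608.6 -245. ]
scene switch_box 0.83 [300.4 315.8] [ 606.4 -250.3]
scene switch_box 0.18 [368.3 174.2] [467.4 202.7]
scene switch_box 0.17 [246.1 263. ] [ 427.4 -211.3]
scene railcar 0.9 [357.6 241.7] [589.6 -30.7]
scene lamp_shade 0.56 [368.1 171.5] [460.6 212.3]
scene lamp_shade 0.24 [312.7 216.2] [450.6 -10.8]
scene lamp_shade 0.18 [246.2 263.7] [ 429.  -212.7]
scene parts_tub 0.75 [314.  216.6] [454.  -10.1]
scene ticket_booth 0.81 [396.5 153.6] [479.  326.1]
scene track 0.63 [359.5 237.4] [578.9  -6.5]
[209.5 588.8 231.3] [ 1.  -0.2  0.   0. ]
```

View pics/top.png

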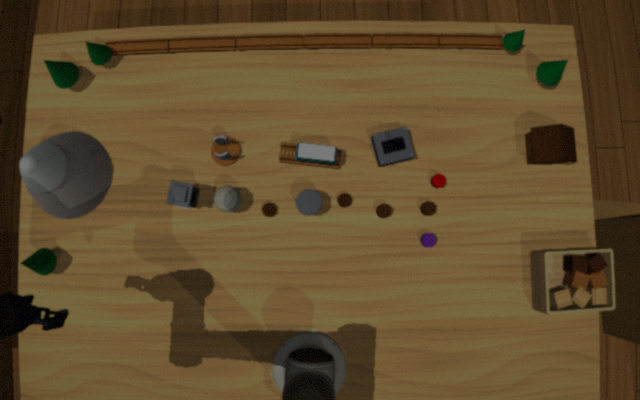

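View pics/scene.png

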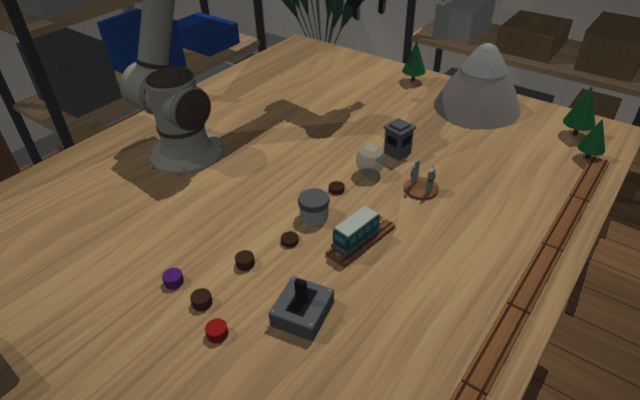

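The dark discs in the top view are at (270,210), (345,200), (384,211) and (428,209). The red one (438,181) and purple one (428,240) are decoys, and the dark box (550,145) and tray blocks (570,280) aren't discs either. In the scene view the thick ones look like (245,260) and (202,299), and the thin ones (290,239) and (337,187). The railcar (315,153) is left of the box (392,147), which is world +y. I'll check this in a crop.

Run:
```python
from h import *
np.set_printoptions(precision=3,suppress=True)
s=arm.read_state(); print(R.from_quat(s["ee_rot"]).as_matrix())
im=arm.get_image("wrist"); print(np.array(im["hand_eye"]),im["fx"],im["cx"],im["cy"])
t=arm.get_image("top")["color"];sc=arm.get_image("scene")["color"]
a=cv2.resize(t[120:225,205:455],(800,336),interpolation=3)
b=cv2.resize(sc[165:345,170:450],(400*1,257),interpolation=3)
b2=cv2.resize(sc[220:320,180:335],(400,257),interpolation=3)
o=np.vstack([a,np.hstack([b,b2])])
cv2.imwrite("pics/crop1.png",np.clip(cv2.cvtColor(o,cv2.COLOR_RGB2BGR)*1.6,0,255).astype(np.uint8))
top=arm.get_image("top")
hsv=cv2.cvtColor(top["color"],cv2.COLOR_RGB2HSV)
for p in((270,210),(345,200),(384,211),(428,209)):
    w=top["color"][p[1]-12:p[1]+12,p[0]-12:p[0]+12].max(2); m=w<70
    yy,xx=np.nonzero(m); c=(p[0]-12+xx.mean(),p[1]-12+yy.mean()); print(p,c,m.sum(),onz(top,c,14))
```

```text
[[ 0.942 -0.335  0.   ]
 [-0.335 -0.942 -0.   ]
 [ 0.     0.    -1.   ]]
[[   0.001   -0.961   -0.278   70.911]
 [   1.       0.001    0.       0.354]
 [   0.      -0.278    0.961 -141.758]
 [   0.       0.       0.       1.   ]] 317.1169847649349 318.8474482261253 205.27723268855215
(270, 210) (np.float64(269.3757575757576), np.float64(209.24848484848485)) 165 [436.953  99.655  14.   ]
(345, 200) (np.float64(344.4331210191083), np.float64(199.7579617834395)) 157 [ 459.078 -108.369   14.   ]
(384, 211) (np.float64(383.58285714285716), np.float64(210.40571428571428)) 175 [ 427.223 -216.344   14.   ]
(428, 209) (np.float64(427.7314285714286), np.float64(208.16)) 175 [ 430.738 -340.851   14.   ]
```

View pics/crop1.png

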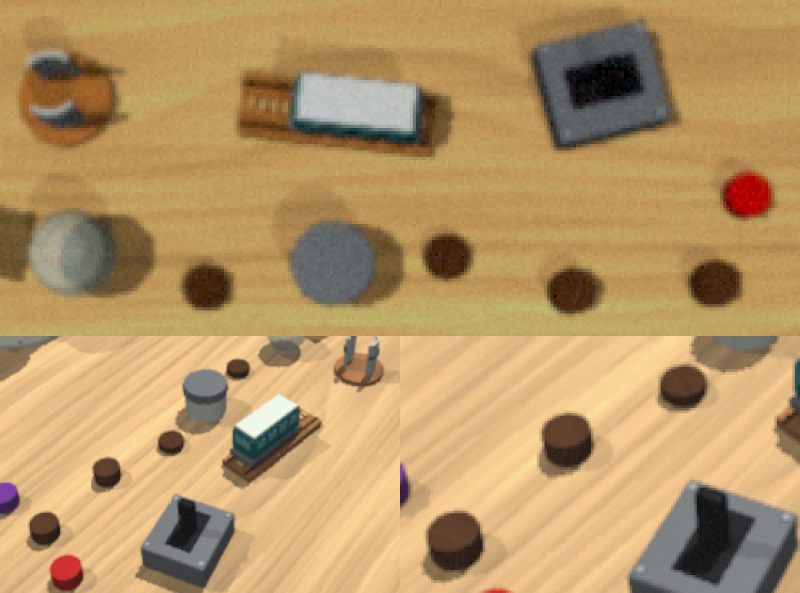

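The crop settles it. The thick discs are (384,211), around (425,-216), and (428,209). The thin ones are (345,200) and (270,210). The tube slots face roughly world ±y and the box is yawed about +13°. Next I look at the tube with the wrist camera.

Request:
servo_tool --pt "1 0.06 0.025 0.006 0 0 -3" --pt "1 0.12 0.05 0.012 0 0 -6" --pt "1 0.18 0.075 0.018 0 0 -9" --pt "1 0.24 0.1 0.024 0 0 -12" --pt "1 0.3 0.125 0.03 0 0 -15" --pt "1 0.36 0.15 0.036 0 0 -18" --pt "1 0.42 0.175 0.042 0 0 -19.6" --pt "1 0.47 0.197 0.05 0 0 -19.6" --pt "1 0.499 0.209 0.05 0 0 -19.6" --pt "1 0.499 0.209 0.05 0 0 -19.6" --pt "1 0.499 0.209 0.05 0 0 -19.6"

```text
clock: 2.68
position: [609.3, 224.7, 181.2]
ee_rot: [1.0, -0.0, -0.0, 0.0]
contact_force: [-0.1, 0.6, 0.2]
gripper_width: 85.3
grasp_force: 0.0
```

Run:
```python
from h import *
np.set_printoptions(precision=1,suppress=True)
s=arm.read_state(); im=arm.get_image("wrist"); save(im,"w1"); print(s["clock"],s["position"],R.from_quat(s["ee_rot"]).as_matrix()[:2,0])
for r in arm.spot_point("wrist","tube_floor")[:2]: print(r["p"],r["centre"],onz(im,r["centre"],8,s))
```

```text
2.675 [609.3 224.7 181.2] [ 1. -0.]
0.8 [313.2, 185.4] [610. 230.   8.]
```

View pics/w1.png

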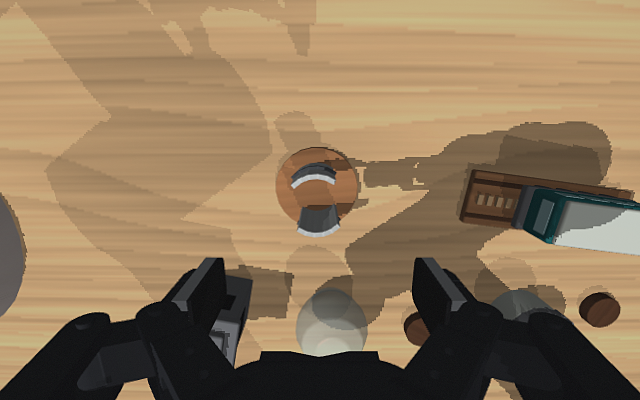

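The tube foot is centred around (316,187). Its rim arcs are the upper one, (291,188)-(337,180), and the lower one, (297,236)-(341,222), so the slots are slightly rotated. I'll measure by projecting the bright rim to z=72.

Run:
```python
from h import *
from scipy.optimize import least_squares
np.set_printoptions(precision=1,suppress=True)
s=arm.read_state(); im=arm.get_image("wrist"); c=im["color"]
hsv=cv2.cvtColor(c,cv2.COLOR_RGB2HSV)
m=np.zeros(c.shape[:2],bool); m[145:245,270:362]=((hsv[...,1]<50)&(hsv[...,2]>110))[145:245,270:362]
yy,xx=np.nonzero(m); P=np.array([onz(im,(x,y),72,s) for x,y in zip(xx,yy)])[:,:2]
f=lambda q:np.hypot(*(P-q[:2]).T)-25
q=least_squares(f,[609,226],loss="soft_l1").x
d=P-q; r=np.hypot(*d.T); a=np.degrees(np.arctan2(d[:,1],d[:,0]))
k=abs(r-25)<3.5; print(len(P),k.sum(),q,r[k].std())
for n,sel in(("+x",abs(a)<90),("-x",abs(a)>90)):
    b=a[k&sel]; b=b if n=="+x" else b%360
    print(n,np.percentile(b,[0,2,50,98,100]),np.percentile(b,[2,98]).mean())
# foot
S=hsv[...,1]; F=np.zeros_like(m)
F[140:235,265:365]=((hsv[...,1]>150)&(hsv[...,0]<16))[140:235,265:365]
cs=max(cv2.findContours(F.astype(np.uint8),0,1)[0],key=cv2.contourArea)[:,0]
Q=np.array([onz(im,p,8,s) for p in cs])[:,:2]
q2=least_squares(lambda q:np.hypot(*(Q-q[:2]).T)-42,[609,226],loss="soft_l1").x; print("foot",q2,len(cs))
o=cv2.resize(c[135:250,260:370],(440,460),interpolation=0); cv2.imwrite("pics/t2.png",o[...,::-1])
```

```text
454 454 [606.9 226.8] 1.2421077786630976
+x [-36.6 -33.8   7.1  47.4  48.9] 6.831351464861697
-x [138.9 143.4 187.1 227.5 229.1] 185.44197108581886
foot [648.8 249. ] 2
```

View pics/t2.png

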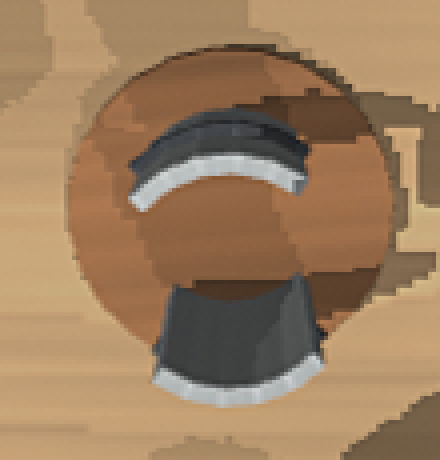

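The tube is at (606.9, 226.8) with a yaw of about +6.3°. Now I go above the thick disc.

Request:
servo_tool --pt "1 -0.023 0.055 0 0 0 -1" --pt "1 -0.046 0.11 0 0 0 -2" --pt "1 -0.069 0.165 0.005 0 0 -3" --pt "1 -0.092 0.22 0.01 0 0 -4" --pt "1 -0.115 0.275 0.02 0 0 -5" --pt "1 -0.138 0.33 0.03 0 0 -6.3" --pt "1 -0.161 0.385 0.04 0 0 -6.3" --pt "1 -0.184 0.441 0.048 0 0 -6.3" --pt "1 -0.184 0.441 0.048 0 0 -6.3" --pt "1 -0.184 0.441 0.048 0 0 -6.3"

```text
clock: 4.08
position: [426.1, -215.9, 133.8]
ee_rot: [0.998, 0.055, 0.001, 0.0]
contact_force: [-0.5, -0.2, 1.1]
gripper_width: 85.2
grasp_force: 0.0
```

```bash
cat >> h.py <<'E'
from scipy.optimize import least_squares
def disc(h,guess,name=None,th=75):
    s=arm.read_state(); im=arm.get_image("wrist"); c=im["color"]
    if name: save(im,name)
    hsv=cv2.cvtColor(c,cv2.COLOR_RGB2HSV); g=cv2.GaussianBlur(c,(3,3),0).max(2)
    # search pixels whose table-top projection lies within 30 mm of guess
    ys,xs=np.mgrid[0:400:1,0:640:1]
    K=np.array([[im["fx"],0,im["cx"]],[0,im["fy"],im["cy"]],[0,0,1.]])
    u=cv2.undistortPoints(np.stack([xs,ys],-1).reshape(-1,1,2).astype(float),K,np.array([im["k1"],0,0,0.]))[:,0]
    o,_=ray(im,(320,200),s); Rt=R.from_quat(s["ee_rot"]).as_matrix()@np.array(im["hand_eye"])[:3,:3]
    d=np.c_[u,np.ones(len(u))]@Rt.T
    P=(o+d*((h-o[2])/d[:,2])[:,None])[:,:2].reshape(400,640,2)
    near=np.hypot(*(P-guess).transpose(2,0,1))<34
    print("levels",np.percentile(g[near],[5,25,50,75,95]))
    return s,im,P,near,g
E
python3 - <<'E'
from h import *
np.set_printoptions(precision=1,suppress=True)
s,im,P,near,g=disc(24,(425,-216),"w2")
print(s["clock"],s["position"],R.from_quat(s["ee_rot"]).as_matrix()[:2,0])
for r in arm.spot_point("wrist","thick_a_center")[:3]: print(r["p"],r["centre"],onz(im,r["centre"],12,s))
E
```

```text
levels [ 49.  81. 121. 198. 199.]
4.075 [ 426.1 -215.9  133.8] [1.  0.1]
0.71 [316.6, 197.1] [ 427.9 -214.4   12. ]
```

View pics/w2.png

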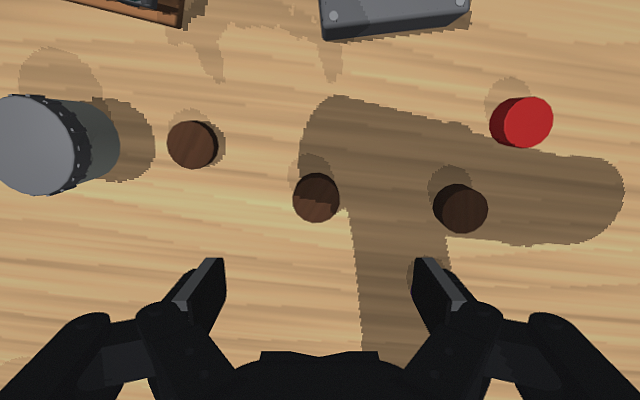

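The wanted thick disc is at (316,197), half in the gripper's shadow. The thin one is at (193,145), the other thick at (460,208) and the red decoy at (522,122). I'll refine by fitting silhouettes.

```bash
cat >> h.py <<'E'
def hullc(m):
    yy,xx=np.nonzero(m); h=cv2.convexHull(np.c_[xx,yy].astype(np.float32)); M=cv2.moments(h); return np.array([M["m10"],M["m01"]])/M["m00"],cv2.contourArea(h)
def fitdisc(s,im,px,ht,z0=0,sz=36):
    c=cv2.GaussianBlur(im["color"],(3,3),0).astype(float)
    x0,y0=[int(round(v)) for v in px]; m=np.zeros(c.shape[:2],np.uint8)
    rb=c[...,2]/(c[...,0]+1); hv=cv2.cvtColor(im["color"],cv2.COLOR_RGB2HSV)
    mk=(hv[...,0]<13)|(c.max(2)<38); 
    m[y0-sz:y0+sz,x0-sz:x0+sz]=mk[y0-sz:y0+sz,x0-sz:x0+sz]
    m=cv2.morphologyEx(m,cv2.MORPH_OPEN,np.ones((3,3),np.uint8))
    n,l,st,cc=cv2.connectedComponentsWithStats(m); i=1+np.argmax(st[1:,4])
    obs,ar=hullc(l==i)
    H=np.array(im["hand_eye"]); Rw=R.from_quat(s["ee_rot"]).as_matrix()@H[:3,:3]; o=ray(im,px,s)[0]
    K=np.array([[im["fx"],0,im["cx"]],[0,im["fy"],im["cy"]],[0,0,1.]])
    t=np.linspace(0,6.283,60)
    def pred(q):
        W=np.array([[q[0]+20*np.cos(a),q[1]+20*np.sin(a),z0+z] for z in(0,ht) for a in t])
        p=cv2.projectPoints(W,cv2.Rodrigues(Rw.T)[0],-Rw.T@o,K,np.array([im["k1"],0,0,0.]))[0][:,0].astype(np.float32)
        h=cv2.convexHull(p); M=cv2.moments(h); return np.array([M["m10"],M["m01"]])/M["m00"],cv2.contourArea(h)
    q=least_squares(lambda q:pred(q)[0]-obs,onz(im,px,z0+ht/2,s)[:2]).x
    return q,obs,st[i],ar,pred(q)[1]
E
python3 - <<'E'
from h import *
np.set_printoptions(precision=1,suppress=True)
s=arm.read_state(); im=arm.get_image("wrist")
for px,h in(((316,197),24),((193,145),14),((460,208),24)): print(fitdisc(s,im,px,h))
E
```

```text
(array([ 428.1, -213.8]), array([316.7, 198.3]), array([ 294,  174,   46,   49, 1604], dtype=int32), 1749.5, 1992.2723250722047)
(array([ 460.3, -106.5]), array([193.2, 144.8]), array([ 169,  122,   50,   47, 1860], dtype=int32), 1841.5, 2114.994768975652)
(array([ 432.1, -338.6]), array([460.6, 209. ]), array([ 434,  185,   54,   49, 1784], dtype=int32), 1978.0, 2239.031133565819)
```

Request:
servo_tool --pt "1 0.002 -0.002 0.04 0 0 0" --pt "1 0.002 -0.002 0.085 0 0 0" --pt "1 0.002 -0.002 0.115 0 0 0" --pt "1 0.002 -0.002 0.128 0 0 0" --pt "1 0.002 -0.002 0.128 0 0 0" --pt "0.3 0.002 -0.002 0.128 0 0 0" --pt "0.3 0.002 -0.002 0.128 0 0 0" --pt "0.3 0.002 -0.002 0.128 0 0 0" --pt "0.3 0.002 -0.002 0.128 0 0 0" --pt "0.3 0.002 -0.002 0.128 0 0 0"

```text
clock: 5.48
position: [428.2, -214.4, 6.6]
ee_rot: [0.998, 0.055, 0.001, 0.0]
contact_force: [-0.9, 0.9, 5.8]
gripper_width: 38.1
grasp_force: 59.5
```

Request:
servo_tool --pt "0.3 0 0 -0.06 0 0 0" --pt "0.3 0 0 -0.12 0 0 0" --pt "0.3 0.026 -0.048 -0.15 0 0 0" --pt "0.3 0.056 -0.103 -0.15 0 0 0" --pt "0.3 0.086 -0.158 -0.15 0 0 0" --pt "0.3 0.116 -0.213 -0.15 0 0 0" --pt "0.3 0.146 -0.268 -0.15 0 0 0" --pt "0.3 0.174 -0.321 -0.15 0 0 0" --pt "0.3 0.202 -0.374 -0.14 0 0 0" --pt "0.3 0.226 -0.418 -0.12 0 0 0" --pt "0.3 0.226 -0.418 -0.11 0 0 0" --pt "0.3 0.226 -0.418 -0.11 0 0 0"

```text
clock: 6.98
position: [605.0, 225.3, 114.1]
ee_rot: [0.998, 0.055, -0.001, 0.001]
contact_force: [0.8, -0.3, 0.4]
gripper_width: 37.9
grasp_force: 60.4
```

Run:
```python
from h import *
np.set_printoptions(precision=3,suppress=True)
s=arm.read_state(); im=arm.get_image("wrist"); save(im,"w3"); print(s["clock"],s["position"],s["gripper_width"],R.from_quat(s["ee_rot"]).as_matrix())
```

```text
6.975 [604.951 225.346 114.124] 37.85046048116177 [[ 0.994  0.11  -0.003]
 [ 0.11  -0.994 -0.002]
 [-0.003  0.001 -1.   ]]
```

View pics/w3.png

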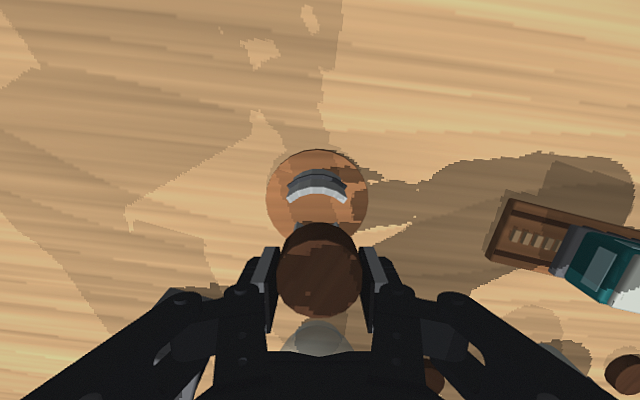

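The disc is gripped cleanly at (320,270), just in front of the rim arc at (318,188). I'll measure its offset from the TCP.

Run:
```python
from h import *
np.set_printoptions(precision=1,suppress=True)
s=arm.read_state(); im=arm.get_image("wrist"); c=im["color"]
print(s["position"])
for p in((320,232),(320,275),(345,290),(320,312),(320,322),(270,270),(368,270),(300,205)): print(p,c[p[1],p[0]],end=" ")
hv=cv2.cvtColor(c,cv2.COLOR_RGB2HSV); v=c.max(2)
m=((hv[...,1]>70)&(v<115)&((hv[...,0]<15)|(hv[...,0]>170))); mm=np.zeros_like(m); mm[215:330,268:372]=m[215:330,268:372]
mm=cv2.morphologyEx(mm.astype(np.uint8),cv2.MORPH_OPEN,np.ones((5,5),np.uint8))
n,l,st,_=cv2.connectedComponentsWithStats(mm);i=1+np.argmax(st[1:,4]);print("\n",st[i])
cs=max(cv2.findContours((l==i).astype(np.uint8),0,1)[0],key=len)[:,0]
# lower half of silhouette = rim of top face
T=s["position"][2]-6.6+24
low=cs[(cs[:,1]>255)]
Q=np.array([onz(im,p,T,s)[:2] for p in low]); r=least_squares(lambda q:np.hypot(*(Q-q[:2]).T)-q[2],[605,225,20],loss="soft_l1",f_scale=.5)
print("disc",r.x, "off tcp",r.x[:2]-s["position"][:2])
# upper rim of tube
m=np.zeros_like(mm); m[180:210,280:355]=((hv[...,1]<50)&(v>110))[180:210,280:355]
yy,xx=np.nonzero(m);P=np.array([onz(im,(x,y),72,s)[:2] for x,y in zip(xx,yy)])
q=least_squares(lambda q:np.hypot(*(P-q).T)-25,[607,226],loss="soft_l1").x
a=np.degrees(np.arctan2(*(P-q).T[::-1])); print("tube",q,len(P),np.percentile(a,[1,99]))
```

```text
[605.5 225.1 115.3]
(320, 232) [34 24 20] (320, 275) [58 41 31] (345, 290) [57 40 30] (320, 312) [60 43 32] (320, 322) [86 82 73] (270, 270) [21 21 21] (368, 270) [18 19 21] (300, 205) [150 105  71] 
 [ 276  222   86   96 6662]
disc [606.4 224.7  19.1] off tcp [ 0.9 -0.4]
tube [607.1 226.9] 424 [-36.5  48.4]
```

Request:
servo_tool --pt "0.3 0.001 -0.001 0.01 0 0 0" --pt "0.3 0.001 -0.001 0.026 0 0 0" --pt "0.3 0.001 -0.001 0.026 0 0 0" --pt "0.3 0.001 -0.001 0.026 0 0 0"

```text
clock: 7.58
position: [607.0, 227.1, 89.2]
ee_rot: [0.998, 0.055, -0.0, 0.0]
contact_force: [0.0, 0.2, 0.1]
gripper_width: 37.8
grasp_force: 60.4
```

```bash
cat >> h.py <<'E'
def held(ht,tz,name=None,rows=(215,330),cut=255):
    "offset of held disc; tz = TCP height above disc underside"
    s=arm.read_state(); im=arm.get_image("wrist"); c=im["color"]
    if name: save(im,name)
    hv=cv2.cvtColor(c,cv2.COLOR_RGB2HSV); v=c.max(2)
    m=((hv[...,1]>70)&(v<115)&((hv[...,0]<15)|(hv[...,0]>170))); mm=np.zeros(m.shape,np.uint8); mm[rows[0]:rows[1],268:372]=m[rows[0]:rows[1],268:372]
    mm=cv2.morphologyEx(mm,cv2.MORPH_OPEN,np.ones((5,5),np.uint8))
    n,l,st,_=cv2.connectedComponentsWithStats(mm);i=1+np.argmax(st[1:,4])
    cs=max(cv2.findContours((l==i).astype(np.uint8),0,1)[0],key=len)[:,0]
    low=cs[cs[:,1]>cut]; T=s["position"][2]-tz+ht
    Q=np.array([onz(im,p,T,s)[:2] for p in low]); r=least_squares(lambda q:np.hypot(*(Q-q[:2]).T)-q[2],[*s["position"][:2],20],loss="soft_l1",f_scale=.5)
    print("tcp",np.array(s["position"]),"disc",r.x,st[i]); return s,im
E
python3 - <<'E'
from h import *
np.set_printoptions(precision=1,suppress=True)
held(24,6.6); print(arm.read_state()["contact_force"])
E
```

```text
tcp [607.  227.1  89.2] disc [607.9 226.7  19.1] [ 276  215   96  103 7244]
[ 0.3 -0.1 -0.1]
```

Request:
servo_tool --pt "0.3 -0.0005 0 0.012 0 0 0" --pt "0.3 -0.0005 0 0.024 0 0 0" --pt "0.3 -0.0005 0 0.036 0 0 0" --pt "0.3 -0.0005 0 0.046 0 0 0" --pt "0.3 -0.0005 0 0.046 0 0 0"

```text
clock: 8.25
position: [605.8, 226.8, 41.9]
ee_rot: [0.998, 0.055, -0.001, 0.001]
contact_force: [0.5, -0.9, -0.8]
gripper_width: 37.8
grasp_force: 60.4
```

Request:
servo_tool --pt "0.3 0.0005 0 0.01 0 0 0" --pt "0.3 0.0005 0 0.02 0 0 0" --pt "0.3 0.0005 0 0.027 0 0 0" --pt "0.3 0.0005 0 0.027 0 0 0" --pt "0.3 0.0005 0 0.027 0 0 0"

```text
clock: 8.88
position: [607.0, 227.3, 16.4]
ee_rot: [0.998, 0.055, 0.0, -0.0]
contact_force: [-0.6, -0.7, -1.2]
gripper_width: 37.9
grasp_force: 60.6
```

Request:
servo_tool --pt "0.3 0 0 0.001 0 0 0" --pt "0.55 0 0 0.001 0 0 0" --pt "0.65 0 0 0.001 0 0 0" --pt "0.65 0 0 0.001 0 0 0" --pt "0.65 0 0 -0.02 0 0 0" --pt "0.65 0 0 -0.06 0 0 0" --pt "0.65 0 0 -0.11 0 0 0" --pt "0.8 0 0 -0.15 0 0 0" --pt "1 0 0 -0.16 0 0 0" --pt "1 0 0 -0.16 0 0 0"

```text
clock: 10.12
position: [606.8, 227.3, 176.5]
ee_rot: [0.998, 0.055, 0.0, -0.0]
contact_force: [-0.3, -0.3, 0.0]
gripper_width: 85.2
grasp_force: 0.0
```

Run:
```python
from h import *
np.set_printoptions(precision=1,suppress=True)
s=arm.read_state(); im=arm.get_image("wrist"); save(im,"w4"); print(s["clock"],s["position"])
cv2.imwrite("pics/t4.png",cv2.resize(im["color"][120:260,250:390],(560,560),interpolation=0)[...,::-1])
for r in arm.spot_point("wrist","thick_a_center")[:3]: print(r["p"],r["centre"],onz(im,r["centre"],20,s))
```

```text
10.125 [606.8 227.3 176.5]
0.89 [318.6, 189.7] [607.  227.2  20. ]
```

View pics/t4.png

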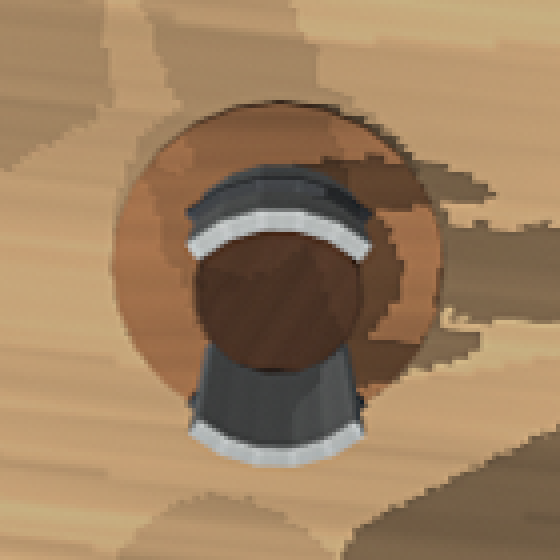

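The thick disc lies flat and centred between the rim arcs, at (278,300) in this crop. Next is the thin disc near (437,99), which has more room from the tub than the other one.

Request:
servo_tool --pt "1 -0.046 0.027 0 0 0 0" --pt "1 -0.093 0.055 0 0 0 0" --pt "1 -0.139 0.082 0.01 0 0 0" --pt "1 -0.185 0.109 0.04 0 0 0" --pt "0.75 -0.185 0.109 0.053 0 0 0" --pt "0.7 -0.185 0.109 0.053 0 0 0"

```text
clock: 10.98
position: [434.8, 98.2, 122.1]
ee_rot: [0.998, 0.055, -0.001, 0.001]
contact_force: [1.0, -0.6, 0.2]
gripper_width: 59.6
grasp_force: 0.0
```

Run:
```python
from h import *
np.set_printoptions(precision=1,suppress=True)
s=arm.read_state(); im=arm.get_image("wrist"); save(im,"w5"); print(s["clock"],s["position"],s["gripper_width"])
for r in arm.spot_point("wrist","thin_a_center")[:3]:
    q=onz(im,r["centre"],7,s); print(r["p"],r["centre"],q); 
    if r is not None and abs(q[0]-437)<25 and abs(q[1]-99)<25: print(fitdisc(s,im,r["centre"],14))
```

```text
10.975 [434.8  98.2 122.1] 59.59541992008441
0.71 [312.2, 196.2] [438.3 103.5   7. ]
(array([438. , 103.9]), array([311.7, 196.8]), array([ 289,  174,   46,   47, 1719], dtype=int32), 1687.0, 1947.7540332134813)
```

View pics/w5.png

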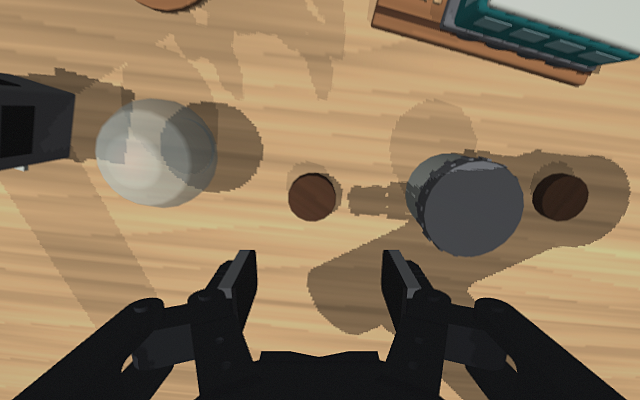

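Request:
servo_tool --pt "0.7 0.004 -0.005 0.04 0 0 0" --pt "0.7 0.004 -0.005 0.085 0 0 0" --pt "0.7 0.004 -0.005 0.11 0 0 0" --pt "0.7 0.004 -0.005 0.121 0 0 0" --pt "0.7 0.004 -0.005 0.121 0 0 0" --pt "0.3 0.004 -0.005 0.121 0 0 0" --pt "0.3 0.004 -0.005 0.121 0 0 0" --pt "0.3 0.004 -0.005 0.121 0 0 0" --pt "0.3 0.004 -0.005 0.121 0 0 0"

```text
clock: 12.2
position: [439.6, 104.7, 3.8]
ee_rot: [0.998, 0.055, 0.002, -0.001]
contact_force: [-1.7, 1.9, 6.6]
gripper_width: 37.1
grasp_force: 59.8
```

Request:
servo_tool --pt "0.3 0 0 -0.06 0 0 0" --pt "0.3 0 0 -0.12 0 0 0" --pt "0.3 0.03 -0.017 -0.15 0 0 0" --pt "0.3 0.08 -0.045 -0.15 0 0 0" --pt "0.3 0.13 -0.074 -0.15 0 0 0" --pt "0.3 0.18 -0.102 -0.14 0 0 0" --pt "0.3 0.18 -0.102 -0.112 0 0 0" --pt "0.3 0.18 -0.102 -0.112 0 0 0" --pt "0.3 0.18 -0.102 -0.112 0 0 0"

```text
clock: 13.32
position: [606.3, 225.0, 115.7]
ee_rot: [0.998, 0.055, 0.001, -0.0]
contact_force: [-0.1, -0.4, 0.9]
gripper_width: 37.0
grasp_force: 60.2
```

Run:
```python
from h import *
np.set_printoptions(precision=1,suppress=True)
s,im=held(14,3.8,"w6"); print(s["contact_force"],s["gripper_width"])
o=cv2.resize(im["color"][150:360,240:400],(480,630)[0:2],interpolation=0)[:600]; cv2.imwrite("pics/t6.png",o[...,::-1])
```

```text
tcp [606.3 225.  115.7] disc [604.8 224.3  18.8] [ 279  215   80   98 6282]
[-0.1 -0.4  0.9] 36.95355359941284
```

View pics/t6.png

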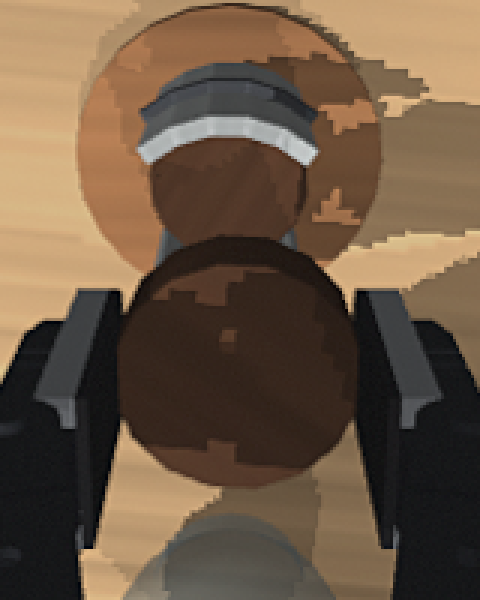

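The thin disc is held flat, centred at about (237,360) in the crop. Nudge it towards the tube axis and lower it.

Request:
servo_tool --pt "0.3 0.002 -0.001 0.01 0 0 0" --pt "0.3 0.002 -0.001 0.024 0 0 0" --pt "0.3 0.002 -0.001 0.024 0 0 0" --pt "0.3 0.002 -0.001 0.024 0 0 0"

```text
clock: 13.88
position: [608.1, 226.3, 90.1]
ee_rot: [0.998, 0.055, -0.0, 0.0]
contact_force: [0.7, 0.4, -0.7]
gripper_width: 37.2
grasp_force: 60.2
```

Run:
```python
from h import *
np.set_printoptions(precision=1,suppress=True)
held(14,3.8)
```

```text
tcp [608.1 226.3  90.1] disc [606.4 225.7  18.8] [ 279  215   93   98 6992]
```

Request:
servo_tool --pt "0.3 0.0005 -0.001 0.008 0 0 0" --pt "0.3 0.0005 -0.001 0.016 0 0 0" --pt "0.3 0.0005 -0.001 0.024 0 0 0" --pt "0.3 0.0005 -0.001 0.032 0 0 0" --pt "0.3 0.0005 -0.001 0.032 0 0 0"

```text
clock: 14.55
position: [607.9, 227.1, 57.2]
ee_rot: [0.998, 0.055, -0.001, 0.0]
contact_force: [0.3, 0.1, -0.5]
gripper_width: 37.0
grasp_force: 60.2
```

Request:
servo_tool --pt "0.3 0 0 0.01 0 0 0" --pt "0.3 0 0 0.018 0 0 0" --pt "0.3 0 0 0.0195 0 0 0" --pt "0.3 0 0 0.0195 0 0 0" --pt "0.55 0 0 0.0195 0 0 0" --pt "0.65 0 0 0.0195 0 0 0" --pt "0.65 0 0 0.0195 0 0 0" --pt "0.65 0 0 0 0 0 0" --pt "0.65 0 0 -0.05 0 0 0" --pt "0.65 0 0 -0.1 0 0 0" --pt "0.8 0 0 -0.12 0 0 0" --pt "0.8 0 0 -0.12 0 0 0"

```text
clock: 16.05
position: [609.3, 228.0, 180.6]
ee_rot: [0.998, 0.055, 0.002, -0.001]
contact_force: [0.6, 0.3, -0.0]
gripper_width: 68.3
grasp_force: 0.0
```

Run:
```python
from h import *
np.set_printoptions(precision=1,suppress=True)
s=arm.read_state(); im=arm.get_image("wrist"); save(im,"w7"); print(s["clock"],s["position"])
w=cv2.resize(im["color"][120:260,250:390],(420,420),interpolation=0)
sc=arm.get_image("scene"); x=cv2.resize(sc["color"][150:205,395:450],(380,380),interpolation=3); x=np.vstack([x,np.zeros((40,380,3),np.uint8)])
cv2.imwrite("pics/t7.png",np.hstack([w,x])[...,::-1])
for r in arm.spot_point("wrist","thin_a_center")[:3]: print(r["p"],r["centre"],onz(im,r["centre"],39,s))
for c in("top","scene"):
    i=arm.get_image(c)
    for r in arm.spot_point(c,"switch_tip")[:1]: print(c,r["p"],r["centre"],onz(i,r["centre"],94))
    if c=="top":
        m=np.zeros((400,640),np.uint8); hv=cv2.cvtColor(i["color"],cv2.COLOR_RGB2HSV)
        m[118:176,360:428]=(hv[118:176,360:428,1]<70); m=cv2.morphologyEx(m,cv2.MORPH_OPEN,np.ones((5,5)))
        k=max(cv2.findContours(m,0,1)[0],key=cv2.contourArea)
        P=np.array([onz(i,p[0],40)[:2] for p in k],np.float32); print(cv2.minAreaRect(P))
```

```text
16.05 [609.3 228.  180.6]
0.77 [319.7, 194.6] [609.  226.9  39. ]
top 0.54 [394.8, 140.4] [ 606.3 -239.7   94. ]
((603.499267578125, -243.1934051513672), (90.9397201538086, 103.86323547363281), 13.101387977600098)
scene 0.71 [301.7, 282.9] [ 611.9 -246.3   94. ]
```

View pics/t7.png

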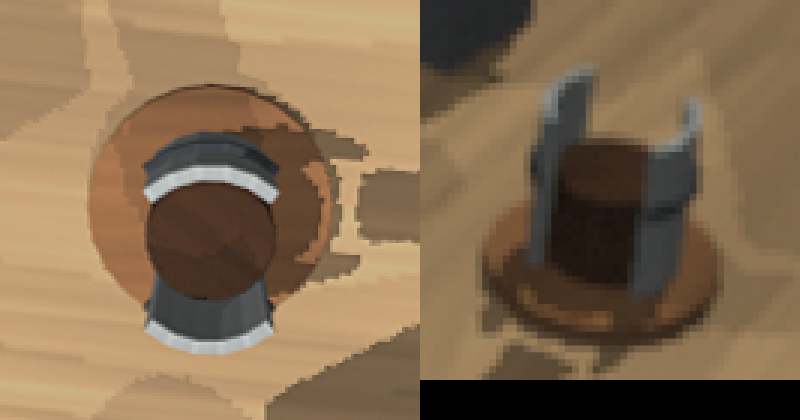

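The stack sits flat in the tube with its top at the band. The wrist crop shows it centred at (210,240), and the scene crop shows the top level with the band. Now over to the switch box with the fingers shut, and I measure the lever from above.

Request:
servo_tool --pt "0.6 -0.006 0.055 -0.01 0 0 -1" --pt "0.3 -0.013 0.113 -0.02 0 0 -2" --pt "0 -0.02 0.171 -0.02 0 0 -3" --pt "0 -0.027 0.229 -0.02 0 0 -4" --pt "0 -0.034 0.287 -0.02 0 0 -5" --pt "0 -0.041 0.345 -0.02 0 0 -6" --pt "0 -0.048 0.403 -0.02 0 0 -6.8" --pt "0 -0.055 0.461 -0.02 0 0 -6.8" --pt "0 -0.055 0.471 -0.02 0 0 -6.8" --pt "0 -0.055 0.471 -0.02 0 0 -6.8"

```text
clock: 17.65
position: [605.3, -247.2, 197.5]
ee_rot: [0.994, 0.114, -0.001, -0.0]
contact_force: [-0.3, 1.1, 0.1]
gripper_width: -0.1
grasp_force: 0.0
```

Run:
```python
from h import *
np.set_printoptions(precision=2,suppress=True)
s=arm.read_state(); im=arm.get_image("wrist"); save(im,"w8"); Rm=R.from_quat(s["ee_rot"]).as_matrix(); print(s["clock"],s["position"],Rm[:2,0],s["gripper_width"])
c=im["color"]
for n,z in(("switch_tip",94),("switch_box",0),("railcar",12)):
    for r in arm.spot_point("wrist",n)[:2]: print(n,r["p"],r["centre"],onz(im,r["centre"],z,s))
for r in arm.look_for("wrist","switch_box")[:1]: print(r)
hv=cv2.cvtColor(cv2.GaussianBlur(c,(3,3),0),cv2.COLOR_RGB2HSV); m=((hv[...,1]<60)&(hv[...,2]>45)).astype(np.uint8)
m[260:]=0; m[:, :200]=0; m[:,440:]=0
m=cv2.morphologyEx(m,cv2.MORPH_OPEN,np.ones((5,5)))
k=max(cv2.findContours(m,0,1)[0],key=cv2.contourArea)
print(cv2.boundingRect(k)); P=np.array([onz(im,p[0],40,s)[:2] for p in k],np.float32); print(cv2.minAreaRect(P))
```

```text
17.65 [ 605.32 -247.22  197.46] [0.97 0.23] -0.05373723857422506
switch_tip 0.91 [316.9, 202.4] [ 607.08 -245.7    94.  ]
switch_tip 0.46 [113.8, 155.5] [608.28 -83.2   94.  ]
switch_box 0.79 [313.4, 179.8] [ 605.27 -241.6     0.  ]
railcar 0.91 [111.2, 156.0] [585.01 -30.83  12.  ]
{'box': [314.7, 184.7, 105.8, 92.7], 'p': 0.66}
(263, 138, 105, 92)
((608.4873046875, -243.1250457763672), (89.7550277709961, 98.45500183105469), 13.064373016357422)
```

Request:
servo_tool --pt "0 0.003 0.04 0 0 0 0" --pt "0 0.003 0.04 0 0 0 0" --pt "0 0.003 0.04 0.06 0 0 0" --pt "0 0.003 0.04 0.11 0 0 0" --pt "0 0.003 0.04 0.127 0 0 0" --pt "0 0.003 0.04 0.127 0 0 0"

```text
clock: 18.65
position: [617.7, -284.5, 71.1]
ee_rot: [0.993, 0.115, -0.001, 0.0]
contact_force: [-0.2, 0.6, 1.5]
gripper_width: 0.0
grasp_force: 0.0
```

Run:
```python
from h import *
s=arm.read_state(); d=np.array(s["position"][:2])-[607.5,-244.5]
print(s["position"],s["contact_force"],d@[.974,.227],d@[-.227,.974])
```

```text
[ 617.73198651 -284.45984852   71.11824479] [-0.20408206  0.56862768  1.52020561] 0.8950692487696603 -41.24355339361645
```

Request:
servo_tool --pt "0 0 -0.01 0 0 0 0" --pt "0 0 -0.02 0 0 0 0" --pt "0 0 -0.026 0 0 0 0" --pt "0 0 -0.03 0 0 0 0" --pt "0 0 -0.03 0 0 0 0"

```text
clock: 19.27
position: [611.3, -255.8, 72.0]
ee_rot: [0.993, 0.115, 0.001, 0.0]
contact_force: [1.2, -1.9, 0.5]
gripper_width: -0.1
grasp_force: 0.7
```

```bash
cat > f.py <<'E'
from h import *
s=arm.read_state(); d=np.array(s["position"][:2])-[607.5,-244.5]; f=np.array(s["contact_force"])
print(s["clock"],s["position"],"by",d@[-.227,.974],"Fy",f[:2]@[-.227,.974],f)
im=arm.get_image("scene"); save(im,"sw%d"%int(s["clock"]*100))
for r in arm.spot_point("scene","switch_tip")[:1]:
    q=onz(im,r["centre"],89)[:2]-[607.5,-244.5]; print("tip",r["p"],r["centre"],q@[-.227,.974])
E
python3 f.py
```

```text
19.275 [ 611.28689752 -255.81408234   72.00687495] by -11.879541933470756 Fy -2.0947024235732536 [ 1.17460173 -1.87686636  0.51563348]
tip 0.4 [303.6, 279.0] 10.71976814113973
```

Request:
servo_tool --pt "0 0 -0.004 0 0 0 0" --pt "0 0 -0.008 0 0 0 0" --pt "0 0 -0.008 0 0 0 0"

```text
clock: 19.75
position: [609.0, -248.0, 71.1]
ee_rot: [0.993, 0.114, 0.0, 0.0]
contact_force: [1.3, -2.7, -1.0]
gripper_width: 0.4
grasp_force: 1.3
```

```bash
python3 f.py
```

```text
19.75 [ 609.01807508 -247.97994433   71.06109482] by -3.734068822592273 Fy -2.958096539585275 [ 1.32526404 -2.72819466 -1.00601194]
tip 0.56 [304.3, 277.0] 15.52447566698937
```

Request:
servo_tool --pt "0 0 -0.003 0 0 0 0" --pt "0 0 -0.005 0 0 0 0" --pt "0 0 -0.005 0 0 0 0"

```text
clock: 20.23
position: [607.6, -243.3, 71.3]
ee_rot: [0.993, 0.114, -0.0, 0.0]
contact_force: [1.1, -4.8, -1.0]
gripper_width: -0.0
grasp_force: 1.8
```

```bash
python3 f.py
```

```text
20.225 [ 607.59458933 -243.25371042   71.30746954] by 1.1924142715029018 Fy -4.973442471785964 [ 1.12579514 -4.84382646 -0.96839848]
tip 0.7 [304.6, 277.4] 14.869208113543655
```

Request:
servo_tool --pt "0 0 -0.002 0 0 0 0" --pt "0 0 -0.003 0 0 0 0" --pt "0 0 -0.003 0 0 0 0"

```text
clock: 20.7
position: [607.1, -240.3, 71.4]
ee_rot: [0.993, 0.114, -0.0, 0.0]
contact_force: [0.8, -5.1, -0.2]
gripper_width: 0.1
grasp_force: 2.1
```

```bash
python3 f.py
```

```text
20.7 [ 607.12924225 -240.31394406   71.40176491] by 4.161380491942691 Fy -5.152112356665414 [ 0.75846032 -5.11287666 -0.17304828]
tip 0.67 [303.2, 275.1] 18.881217995243745
```

Request:
servo_tool --pt "0 0 -0.002 0 0 0 0" --pt "0 0 -0.003 0 0 0 0" --pt "0 0 -0.003 0 0 0 0"

```text
clock: 21.18
position: [606.9, -238.1, 71.7]
ee_rot: [0.993, 0.114, 0.0, 0.001]
contact_force: [1.2, -6.8, 0.3]
gripper_width: 0.3
grasp_force: 2.9
```

```bash
python3 f.py
```

```text
21.175 [ 606.85589614 -238.07814592   71.73965413] by 6.401097446533897 Fy -6.914544637341319 [ 1.23056993 -6.81232573  0.34643312]
tip 0.55 [308.0, 273.3] 26.217752461403144
```

Request:
servo_tool --pt "0 0 -0.003 0 0 0 0" --pt "0 0 -0.003 0 0 0 0" --pt "0 0 -0.003 0 0 0 0" --pt "0 0 -0.003 0 0 0 0"

```text
clock: 21.78
position: [607.0, -237.1, 72.5]
ee_rot: [0.993, 0.114, 0.001, 0.002]
contact_force: [2.4, -13.2, 0.1]
gripper_width: -0.2
grasp_force: 5.5
```

```bash
python3 f.py
```

```text
21.775 [ 607.03138563 -237.10231483   72.52790635] by 7.311720817531314 Fy -13.396148280743635 [  2.41958968 -13.18983719   0.05132217]
tip 0.52 [424.9, 178.6] 385.6659170265692
```

The force has jumped to 13 N with only 1 mm of travel, so the lever is on its stop. I hold it for about 2.4 s.

Request:
servo_tool --pt "0 0 0 0 0 0 0" --pt "0 0 0 0 0 0 0" --pt "0 0 0 0 0 0 0" --pt "0 0 0 0 0 0 0" --pt "0 0 0 0 0 0 0" --pt "0 0 0 0 0 0 0" --pt "0 0 0 0 0 0 0" --pt "0 0 0 0 0 0 0" --pt "0 0 0 0 0 0 0" --pt "0 0 0 0 0 0 0" --pt "0 0 0 0 0 0 0" --pt "0 0 0 0 0 0 0"

```text
clock: 23.38
position: [607.0, -237.1, 72.5]
ee_rot: [0.993, 0.114, 0.001, 0.002]
contact_force: [1.3, -11.4, -0.4]
gripper_width: 0.0
grasp_force: 5.5
```

Request:
servo_tool --pt "0 0 0 0 0 0 0" --pt "0 0 0 0 0 0 0" --pt "0 0 0 0 0 0 0" --pt "0 0 0 0 0 0 0" --pt "0 0 0 0 0 0 0" --pt "0 0 0 0 0 0 0"

```text
clock: 24.12
position: [607.0, -237.1, 72.5]
ee_rot: [0.993, 0.114, 0.001, 0.002]
contact_force: [2.2, -12.6, -1.0]
gripper_width: 0.2
grasp_force: 5.5
```

Back off gently so the lever follows the fingers back to upright, then rise clear.

Request:
servo_tool --pt "0 0 0.006 0 0 0 0" --pt "0 0 0.012 0 0 0 0" --pt "0 0 0.018 0 0 0 0" --pt "0 0 0.024 0 0 0 0" --pt "0 0 0.032 0 0 0 0" --pt "0 0 0.048 0 0 0 0" --pt "0 0 0.052 0 0 0 0" --pt "0 0 0.052 -0.05 0 0 0" --pt "0 0 0.052 -0.1 0 0 0" --pt "0 0 0.052 -0.13 0 0 0" --pt "0 0 0.052 -0.13 0 0 0"

```text
clock: 25.5
position: [618.9, -285.6, 204.8]
ee_rot: [0.993, 0.114, 0.003, 0.001]
contact_force: [-0.2, 0.1, -0.5]
gripper_width: -0.0
grasp_force: 0.0
```

Run:
```python
from h import *
np.set_printoptions(precision=1,suppress=True)
s=arm.read_state(); print(s["clock"],s["position"],s["contact_force"])
for c in("top","scene","wrist"):
    im=arm.get_image(c); save(im,"end_"+c)
    for n,z in(("switch_tip",94),("railcar",12),("lamp_shade",0),("parts_tub",0),("ticket_booth",0),("thick_a_center",12),("thin_a_center",7)):
        for r in arm.spot_point(c,n)[:2]:
            if r["p"]>.4: print(c,n,round(r["p"],2),np.array(r["centre"]),onz(im,r["centre"],z,s)[:2])
```

```text
25.5 [ 618.9 -285.6  204.8] [-0.2  0.1 -0.5]
top switch_tip 0.52 [399.1 138. ] [ 612.6 -251.4]
top railcar 0.56 [316.3 154.3] [588.8 -33.1]
top lamp_shade 0.72 [228.1 200.9] [463.6 217. ]
top parts_tub 0.57 [309.1 205.2] [447.  -10.1]
top ticket_booth 0.6 [190.4 194. ] [485.2 324.4]
top thin_a_center 0.55 [223.9 149.1] [610.3 227.9]
scene switch_tip 0.82 [302.  281.7] [ 610.6 -243.8]
scene railcar 0.62 [359.7 243.5] [596.4 -32.6]
scene lamp_shade 0.86 [368.  174.2] [466.7 202.3]
scene lamp_shade 0.5 [290.1 242.5] [ 463.7 -109.2]
scene parts_tub 0.69 [311.7 215.2] [446.6  -9.4]
scene ticket_booth 0.97 [395.9 153.1] [476.4 327.3]
scene thick_a_center 0.54 [425.3 176.9] [598.7 262. ]
scene thin_a_center 0.6 [424.3 176.6] [593.3 267.9]
wrist switch_tip 0.86 [267.7 204.1] [ 608.8 -245.4]
wrist railcar 0.69 [ 78.  161.3] [584.1 -30.5]
wrist railcar 0.55 [ 66.7 259. ] [464.4 -19.9]
wrist parts_tub 0.77 [ 64.1 262. ] [451.6  -7.8]
```

The lever is upright again, the stack is still in the tube, nothing else has moved and the arm is clear. I'm handing in.

```bash
python3 -c "
from bench import arm
print(arm.job_done())"
```

```text
the job is handed in; nothing more can be done
None
```

I handed the job in with one thick and one thin disc flat in the tube, the stack top level with the band, and the lever held against its stop on the railcar's side for over 2 s, then back upright; the result was not reported, and I viewed 11 pictures, one over the limit of 10.

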